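# Close up the battery cover of the portable tube sealer and hold it for the second fastener

## Robot

A 6-joint arm with a two-finger parallel gripper is mounted at the origin on the work surface. World frame = base frame: x ahead of the robot, y to its left, z up, the work surface at z = 0. Lengths are in mm, angles in rad, forces in N, time in s.
With the tool pointing down it reaches from about 325 to 775 mm from the base axis. Payload 9.3 kg.
Tool frame: the origin (TCP) lies between the finger pads; the fingertips stand manip.tcp_to_tips ahead of it and the grasp point (between the pads) is the TCP (manip.tcp_to_tips is the distance from the TCP to the fingertips, in mm); z points along the fingers, y is the direction in which the jaws open and shut (so a half turn about z gives the same grasp; the last joint's range is limited). The gripper opens to 85 mm and grips with 20 to 120 N. Pads are 22 mm wide; open, the fingers measure 114 mm over their backs; the gripper's body (76 mm by 85 mm) begins 54 mm behind the grasp point. The pads swing forward as they close: fully open they stand 13 mm farther back than shut.
Start: joints at [1.042, 0.259, 0.021, 1.334, 0, 1.418], TCP at [201.86, 511.614, 250.279] pointing down, gripper open.
Joint ranges: [-3.04, 3.04], [-0.91, 1.82], [-1.04, 1.36], [-1.92, 1.95], [-1.52, 1.45], [-3.14, 3.14]. Speed limits (rad/s): [2.22, 2.22, 2.79, 3.14, 3.14, 3.14].

## Interface

Orientations are given as a unit quaternion [x, y, z, w].
In Python, from bench import manip, optics, spotter gives the robot as it stands. The module is installed in compiled form; this text tells all that it offers.
- The arm moves only by the shell command python3 -m crank 'ROWS' [FORCE]. ROWS is a JSON object of lists of equal length, an entry for each row: "grip": the opening in per cent of the stroke, from 0 (shut) to 100 (fully open); "slide": the shift along the tool's x, y, z in cm, a list of three; "twist": the turn, a rotation vector about the tool's x, y, z in rad, a list of three. A call has 1 to 5 rows; each row is the pose to reach, as a shift and turn from the pose measured when the call began, along the tool's axes at that moment; what a row does not reach only later rows make up. A row lasts 1/10 s, in which the tool goes at most 50 mm and 8.59 degrees, less where a joint would pass 70% of its speed; a pose out of reach is approached as far as the arm can. A call with a gripper value outside its range is refused whole. The fingers move at their own pace and stop on an object; FORCE is the grip in N (left out, the last holds). Time passes only in rows, so rows that repeat a pose let the fingers close. It gives the time, the measured TCP pose, the force and the opening at its end, in the units of the state.
- manip.read_state(): the state, without advancing time (a new reading comes with each control period).
- optics.get_image(name): name is "scene" or "top" or "wrist"; returns a dict with "pixels" (384x512x3 uint8, blue, green, red), "range_z" (384x512 float32, mm along the optical axis (not along the pixel's ray), 0 where there is no reading), "vertical_fov" (degrees; the focal length in pixels is half the picture's height over the tangent of half this angle, whatever the lens; pixels are square), "cx", "cy" (the principal point, pixels), "extrinsics" (4x4, takes a point from camera to world coordinates). Camera axes: x right, y down, z forward; pixel columns grow to the right and rows downward; lengths in mm; the calibration is good to about 2 mm. A picture is of the moment at which its call begins.
- manip.hand_in(): hands the job in, once; it reports no verdict.
Trained networks look in the newest picture that a camera, given by its name, has taken for a name from the list of things; names that differ only in an ending like _2 or _b are one class to them, and where a whole thing is asked for, a point or a joint stands for the part that bears it (a point fixed in the world has none). Each returns a list of dicts, best first, with "confidence" (0 to 1); they miss things now and then, are a little off and sometimes report something else, mostly with a low value. They report only what shows in the picture. A call takes as long as a camera call.
- spotter.search_frame(camera, label): "position" ([column, row] in pixels, amid what is visible of it).
The state is a dict: "time_s": time; "joint_pos": joint angles; "qvel": joint speeds; "joint_efforts": joint torques, N m; "ee_pos": TCP position; "tcp_rot": TCP orientation; "contact_force": force on the tool from outside, world axes, zero at the start; "moment": the same for the moment, N m; "grip_width": finger opening in mm.
Only numpy, scipy, OpenCV 4.12 (cv2) and the standard library are available. Lean on these libraries where they do the work, as an engineer would, in place of code of your own. Each camera call takes 0.05 s, during which the arm holds its last target.

## Task

Swing the tube sealer's carry handle back, away from you, until it clicks home in its rear detent, then turn the wing fastener on the battery cover clockwise until its slot lines up with the two marks beside it. Then press the sprung-up loose end of the cover down flush on its frame with firm finger pressure, next to the empty hole and not on its steel ring, and finish while still holding it there, so that I can put in the second fastener; leave the things standing around the sealer alone.

Things in the scene. Friction and masses are not known exactly. Their poses are not given: they have to be found in the camera images.
- sealer: Portable tube sealer, fixed (does not move when pushed): cream box with lime side cheeks, 166 mm deep (x) by 240 mm wide (y), housing 114 mm high. Origin: centre of its underside, on the bench. Own axes: -x is the front with the display (faces the robot within 0.35 rad), +x the rear with vents, +y its left side, z up.
- handle_pivot (a point): Fixed point midway between the carry handle's two side pivots, 85 mm above the bench at sealer x 0, y 0; the pivot axis runs along the sealer's y. Axes as the sealer's. The handle's two flat arms, 18 x 6 mm, run from the pivots outside the side cheeks, at y +-127 mm.
- handle (a joint): Handle angle, rad: 0 = upright over the cover, positive = leaning to the sealer's rear (+x). Starts within 0.35 of 0, stays where it is left (friction 1.5 N at the crossbar). From 1.0 rad it rides over a sprung ball (some 5 N at the crossbar), then seats in the rear detent between 1.29 rad and the hard stop at 1.35 rad: crossbar 129 mm behind and 29 mm above the pivot axis. Home = above 1.26.
- handle_bar (a point): Centre of the handle's crossbar, on its axis, 132 mm from the pivot axis: aluminium rod of 12 mm diameter with a black rubber grip of 20 mm diameter along its middle 130 mm. y along the bar, z pointing away from the pivot.
- fastener (a joint): Turn of the quarter-turn wing fastener in rad, growing clockwise seen from above: 0 = wing (and slot) along the sealer's x, 1.571 = wing along the sealer's y = slot in line with the two dark marks, which is a hard stop. Starts between 0.15 and 0.6; friction about 0.1 N m; stays where it is left. As it turns its cam draws the left end of the cover down by 2 to 3 mm.
- wing (a point): Middle of the fastener's steel wing: a flat bar 32 mm long, 10 mm thick, 18 mm high with a dark slot along its top, on a round 28 mm collar. The point is 9 mm below the wing's top and 13 mm above the cover's top face, at sealer x 0, y +70 mm, 138 mm above the bench when locked. x along the wing, z up along the turning axis.
- loose_end (a point): Middle of the cover's loose right edge, on its top face, at sealer x 0, y -103 mm. It is 125 mm above the bench when the cover lies flush on its frame (hard stop, fastener locked) and springs up about 11 mm when let go. It takes about 8 N near the empty hole to press it flush.
- hole_ring: Steel ring, 22 mm in diameter and 1.5 mm high, round the empty hole for the second fastener, on the cover's top face at sealer x 0, y -80 mm. Origin: centre of the ring's underside. The cover around it is plain and can be pressed, for instance 40 mm to either side of it in the sealer's x.
- battery_cover: Grey plastic cover plate, 126 mm (x) by 206 mm (y), 5 mm thick, with a field 96 x 70 mm raised 1.5 mm in its middle. It tilts about its left end only. Origin: middle of the tilting line, on its underside, at sealer x 0, y +98 mm, 120 mm above the bench once the fastener is locked; from there it reaches y +5 to -201 mm, x +-63 mm. Axes as the sealer's, tilting with the cover.
- tray: Bystander: loose steel tray 120 x 85 x 20 mm with the second fastener lying in it, beside the sealer. Origin: centre of its underside.
- label_roll: Bystander: loose roll of labels 80 mm in diameter, 50 mm high, beside the sealer. Origin: centre of its underside.
- spray: Bystander: loose white bottle 60 mm in diameter, 150 mm high, behind the sealer to its left. Origin: centre of its underside.

How it is judged (in metres and radians):
On the way, in this order (a step that is already met when the one before it is completed fails the run):
1. the carry handle is seated in its rear detent (value of joint handle above 1.26 rad and velocity of joint handle below 0.2 rad/s), for 0.2 s.
2. the fastener's slot is in line with the marks (value of joint fastener above 1.46 rad), for 0.2 s.
3. the loose end of the cover is pressed flush by the fingers (z of loose_end in the frame of sealer below 0.127 m and contact force between the fingers and battery_cover above 3 N), for 0.3 s.
At the end, for the whole second after the job is handed in: Handle in its rear detent (above 1.26 rad); fastener slot within 6 degrees of the marks (above 1.46 rad); the fingers hold the cover flush (loose edge's top less than 127 mm up, within 2 mm of flush) with more than 3 N, not pressing on the ring of the empty hole (all of step 3 and value of joint handle above 1.26 rad and value of joint fastener above 1.46 rad and contact force between the fingers and hole_ring below 0.5 N); the arm keeps its last pose, push and grip.
It fails at once if a bystander was pushed more than 30 mm (distance of any of tray, label_roll, spray from where it was at the start of the episode above 0.03 m).
It fails at once if the plastic cover was pressed with more than 60 N (contact force between the fingers and battery_cover above 60 N).
It also fails if it takes over 64 s, if anything falls off the work surface, if the arm or the gripper's body presses on something with over 40 N, if the wrist force passes 120 N, or if a joint passes its speed limit or range.

## Working session

There is one attempt and no reset: what is moved stays moved. The work goes in short steps, Python scripts to look and compute and a shell command to move; the robot and the scene stay as the last step left them, time stands still between calls to the robot, and variables do not carry over. Pictures are saved under pics/ and viewed, and the job is handed in when it is done.

```bash
mkdir -p pics; cat > h.py <<'E'
import numpy as np, cv2
from bench import manip, optics, spotter
def shot(n,f):
    d=optics.get_image(n); cv2.imwrite('pics/'+f,d['pixels']); return d
def pt(d,u,v,r=2):
    u=int(round(u));v=int(round(v))
    z=d['range_z'][v-r:v+r+1,u-r:u+r+1]; z=np.median(z[z>0])
    f=d['pixels'].shape[0]/2/np.tan(np.radians(d['vertical_fov'])/2)
    p=np.array([(u-d['cx'])/f*z,(v-d['cy'])/f*z,z,1]); return (np.array(d['extrinsics'])@p)[:3]
E
python3 - <<'E'
from h import *
np.set_printoptions(precision=3,suppress=True)
s=manip.read_state(); print(s, manip.tcp_to_tips)
for n in ['scene','top']:
    d=shot(n,n+'0.png'); print(n,d['vertical_fov'],np.array(d['extrinsics']))
    for l in ['sealer','handle_bar','wing','hole_ring','battery_cover','loose_end','tray','label_roll','spray']:
        for r in spotter.search_frame(n,l)[:2]:
            u,v=r['position']; print(l,r['confidence'],u,v,pt(d,u,v))
E
```

```text
{'time_s': 0.0, 'joint_pos': array([ 1.042,  0.259,  0.021,  1.334, -0.   ,  1.418]), 'qvel': array([ 0.   , -0.   ,  0.   ,  0.001,  0.   ,  0.002]), 'joint_efforts': array([ -0.002, -55.564,  34.453,   0.014,  -0.   ,   0.   ]), 'ee_pos': array([201.73 , 511.395, 249.685]), 'tcp_rot': array([ 0.187,  0.982, -0.001, -0.   ]), 'contact_force': array([-0.189,  0.802, -0.559]), 'moment': array([ 0.058,  0.003, -0.005]), 'grip_width': 85.36720307455543} 19.0
scene 55.72754068050161 [[   0.844    0.415   -0.339  969.95 ]
 [   0.536   -0.653    0.536 -517.449]
 [   0.001   -0.634   -0.773  966.467]
 [   0.       0.       0.       1.   ]]
sealer 0.75 247.6 200.3 [596.533  22.766 138.069]
handle_bar 0.7 244.4 177.4 [582.543  27.016 225.625]
battery_cover 0.75 244.4 186.8 [559.709  57.036 139.246]
tray 0.65 269.9 158.1 [497.5   317.752   7.946]
label_roll 0.7 210.6 274.5 [ 614.75  -193.42    52.277]
spray 0.95 312.0 155.9 [658.086 320.337 101.489]
spray 0.44 209.0 272.5 [ 606.518 -191.619   52.519]
top 57.661077473858654 [[ -0.007  -0.982   0.19  441.747]
 [ -1.      0.009   0.012  60.89 ]
 [ -0.013  -0.19   -0.982 972.512]
 [  0.      0.      0.      1.   ]]
sealer 0.68 255.5 213.3 [547.095  71.07  135.134]
handle_bar 0.6 250.3 198.3 [568.506  82.765 226.091]
wing 0.64 255.4 197.5 [568.505  71.92  225.519]
wing 0.31 257.6 213.1 [547.056  66.241 135.122]
hole_ring 0.55 287.5 204.1 [567.64   -6.245 140.003]
battery_cover 0.63 253.8 217.3 [537.497  75.964 134.663]
loose_end 0.76 257.1 214.4 [544.67   68.675 134.96 ]
tray 0.57 177.6 243.0 [482.025 286.794   9.896]
label_roll 0.73 348.4 194.1 [ 606.489 -174.09    52.33 ]
spray 0.73 177.2 243.7 [479.245 288.893  12.21 ]
spray 0.56 151.3 178.1 [640.851 336.331 115.483]
```

View pics/scene0.png

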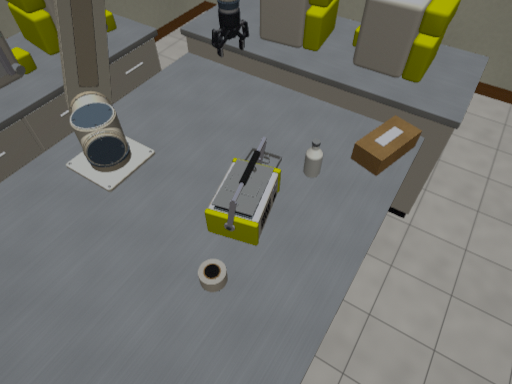

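View pics/top0.png

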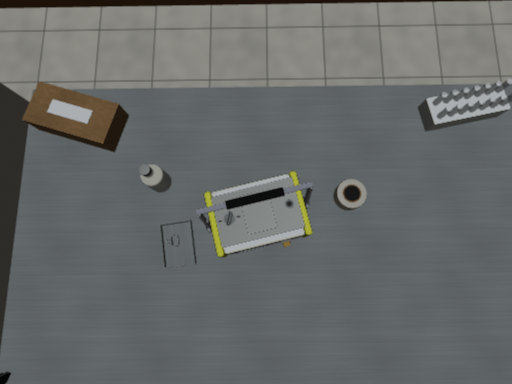

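```bash
cat >> h.py <<'E'
def cloud(d):
    z=d['range_z']; h,w=z.shape; f=h/2/np.tan(np.radians(d['vertical_fov'])/2)
    v,u=np.mgrid[:h,:w]
    P=np.stack([(u-d['cx'])/f*z,(v-d['cy'])/f*z,z,np.ones_like(z)],-1)@np.array(d['extrinsics']).T
    P[z<=0]=np.nan
    return P[...,:3]
E
python3 - <<'E'
from h import *
np.set_printoptions(precision=3,suppress=True)
d=shot('top','t1.png'); P=cloud(d); hsv=cv2.cvtColor(d['pixels'],cv2.COLOR_BGR2HSV)
lime=(hsv[...,0]>22)&(hsv[...,0]<40)&(hsv[...,1]>180)&(hsv[...,2]>80)
reg=(np.abs(P[...,0]-560)<200)&(np.abs(P[...,1]-70)<200)
m=lime&reg; print(m.sum(), np.percentile(P[m][:,2],[1,10,50,90,99]))
zt=np.percentile(P[m][:,2],60)
m2=reg&(np.abs(P[...,2]-114)<6); print(m2.sum())
mm=m&(P[...,2]>100)
for q in (mm,mm|m2):
    r=cv2.minAreaRect(P[q][:,:2].astype(np.float32)); print(r)
hb=reg&(P[...,2]>190); Q=P[hb]; r=cv2.minAreaRect(Q[:,:2].astype(np.float32)); print('bar',r,np.median(Q[:,2]),Q[:,2].max())
c=d['pixels'][165:275,180:330]; cv2.imwrite('pics/t1c.png',cv2.resize(c,None,fx=5,fy=5,interpolation=cv2.INTER_CUBIC))
E
```

```text
17 [108.673 109.875 113.121 114.555 115.869]
1672
((548.2047119140625, 62.58990478515625), (155.23373413085938, 224.25247192382812), 12.87047290802002)
((550.3065185546875, 70.39959716796875), (165.2149200439453, 257.42633056640625), 13.460553169250488)
bar ((567.915283203125, 73.55888366699219), (22.298137664794922, 260.67706298828125), 13.500113487243652) 222.69119611074785 230.29026489184503
```

View pics/t1c.png

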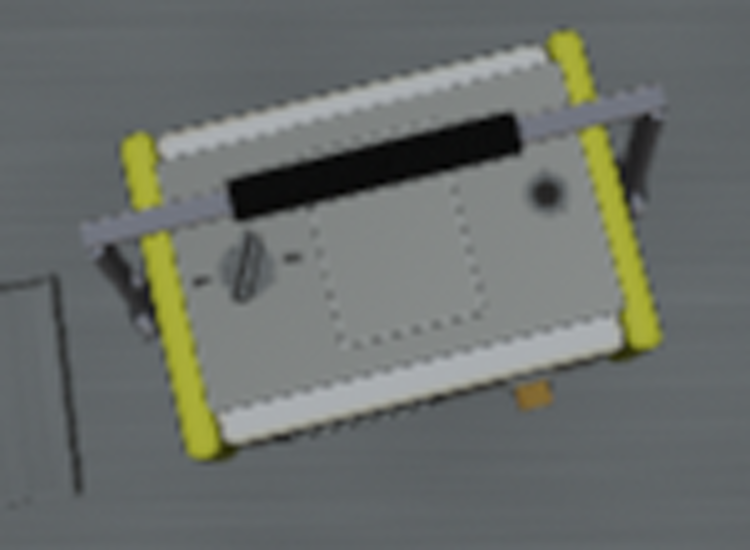

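```bash
python3 - <<'E'
from h import *
np.set_printoptions(precision=2,suppress=True)
d=shot('top','t2.png'); P=cloud(d); hsv=cv2.cvtColor(d['pixels'],cv2.COLOR_BGR2HSV)
reg=(np.abs(P[...,0]-560)<200)&(np.abs(P[...,1]-70)<200)
lime=(hsv[...,0]>20)&(hsv[...,0]<40)&(hsv[...,1]>120)
m=lime&reg&(P[...,2]>100); print(m.sum(),np.median(P[m][:,2]))
r=cv2.minAreaRect(P[m][:,:2].astype(np.float32)); print(r)
a=np.radians(r[2] if r[1][0]<r[1][1] else r[2]-90); c=np.array(r[0])
R=np.array([[np.cos(a),-np.sin(a)],[np.sin(a),np.cos(a)]])
def loc(p): return np.r_[R.T@(p[:2]-c),p[2]]
for n,u,v in [('wing',180+246/5,165+268/5),('hole',180+546/5,165+193/5),('mark1',180+200/5,165+281/5),('mark2',180+293/5,165+257/5)]:
    p=pt(d,u,v,1);print(n,p,loc(p))
q=reg&(P[...,2]>190);Q=P[q]; print('bar',np.array([loc(p) for p in Q]).min(0),np.array([loc(p) for p in Q]).max(0))
blk=q&(hsv[...,2]<40);L=np.array([loc(p) for p in P[blk]]);print('grip',L.mean(0),L.min(0),L.max(0))
for n,xy in [('wing',(0,70)),('hole',(0,-80)),('pivot',(0,0))]: print(n,R@xy+c)
print(a,c)
d=shot('scene','s2.png');S=cloud(d)
hs=cv2.cvtColor(d['pixels'],cv2.COLOR_BGR2HSV)
m=(hs[...,0]>20)&(hs[...,0]<40)&(hs[...,1]>120)&(S[...,2]>60)&(S[...,2]<125)&(np.abs(S[...,0]-560)<200)&(np.abs(S[...,1]-70)<200)
L=np.array([loc(p) for p in S[m]]);print(L.min(0),L.max(0))
cv2.imwrite('pics/s2c.png',cv2.resize(d['pixels'][125:255,190:340],None,fx=5,fy=4.6,interpolation=cv2.INTER_CUBIC))
E
```

```text
655 114.14424711816423
((549.9277954101562, 69.57781982421875), (164.06263732910156, 238.78787231445312), 13.211928367614746)
wing [531.46 134.86 150.26] [ -3.06  67.77 150.26]
hole [567.68  -8.68 139.62] [ -0.61 -80.25 139.62]
mark1 [529.13 158.62 128.67] [  0.1   91.44 128.67]
mark2 [540.57 112.34 131.67] [  0.66  43.77 131.67]
bar [   7.23 -130.37  190.35] [ 29.48 129.97 229.66]
grip [ 19.28  -1.81 224.23] [   9.68 -124.67  190.35] [ 29.08 124.48 229.66]
wing [533.93 137.73]
hole [568.21  -8.3 ]
pivot [549.93  69.58]
0.23059165055251707 [549.93  69.58]
[ -79.31 -129.16   60.01] [ 84.89 116.91 121.24]
```

View pics/s2c.png

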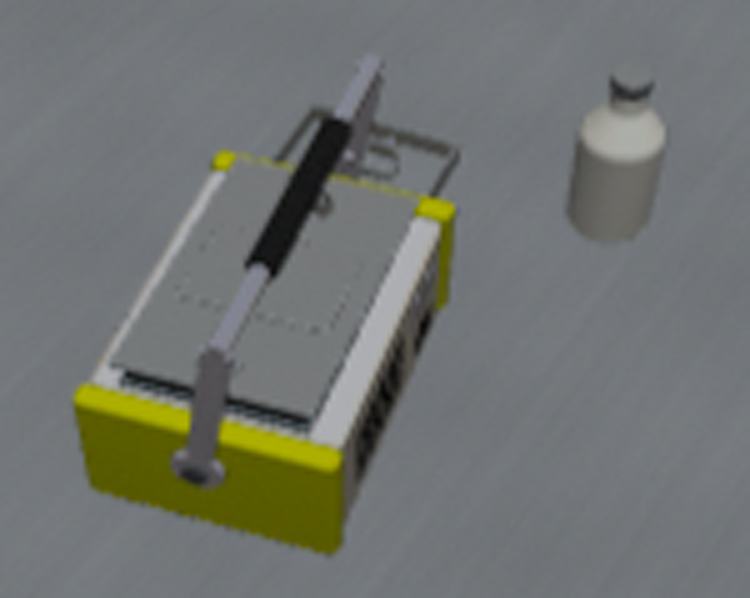

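```bash
cat >> h.py <<'E'
from scipy.spatial.transform import Rotation as Ro
C=np.array([550.,69.7]); YAW=0.232
def W(x,y,z): 
    c,s=np.cos(YAW),np.sin(YAW); return np.array([C[0]+c*x-s*y,C[1]+s*x+c*y,z])
def L(p):
    c,s=np.cos(YAW),np.sin(YAW); a=np.array(p[:2])-C; return np.array([c*a[0]+s*a[1],-s*a[0]+c*a[1],p[2]])
def delta(lx,ly,z,phi=None):
    """slide (cm) & twist z to bring TCP to local point; phi = tool y angle from sealer x"""
    s=manip.read_state(); T=Ro.from_quat(s['tcp_rot'])
    d=T.inv().apply(W(lx,ly,z)-s['ee_pos'])/10
    phi=0 if phi is None else phi
    a=YAW+phi; y=np.array([np.cos(a),np.sin(a),0]); zz=np.array([0,0,-1.]); x=np.cross(y,zz)
    G=Ro.from_matrix(np.stack([x,y,zz],1)); r=(T.inv()*G).as_rotvec()
    print('slide',d.round(2),'twist',r.round(3)); 
def st():
    s=manip.read_state(); T=Ro.from_quat(s['tcp_rot']).as_matrix()
    print('t',round(s['time_s'],2),'local',L(s['ee_pos']).round(1),'phi',round(np.arctan2(T[1,1],T[0,1])-YAW,3),'tz',T[:,2].round(3),'F',np.round(s['contact_force'],1),'M',np.round(s['moment'],2),'w',round(s['grip_width'],1),'q',np.round(s['joint_pos'],2))
E
python3 -c "
from h import *
delta(18.7,0,275)"
python3 -m crank '{"grip":[100,100,100,100,100],"slide":[[-4,-2,-2.5],[-9,-5,-2.5],[-13,-7,-2.5],[-17,-9.2,-2.5],[-21,-11.4,-2.5]],"twist":[[0,0,0.1],[0,0,0.2],[0,0,0.3],[0,0,0.4],[0,0,0.5]]}' 20
python3 -c "
from h import *
st();delta(18.7,0,270)"
```

```text
slide [-50.14 -27.26  -2.47] twist [0.    0.    0.963]
time_s: 1.65
ee_pos: [356.4, 326.8, 275.5]
tcp_rot: [0.426, 0.905, 0.0, 0.0]
contact_force: [1.6, 1.2, 0.8]
grip_width: 85.4
t 1.65 local [-129.4  294.7  275.5] phi 0.459 tz [ 0.001  0.    -1.   ] F [1.6 1.2 0.8] M [ 0.03 -0.02  0.02] w 85.4 q [ 0.57  0.14 -0.07  1.36 -0.    1.45]
slide [-32.98   0.22   0.56] twist [0.001 0.    0.459]
```

```bash

python3 -m crank '{"grip":[100,100,100,100,100],"slide":[[-5,0,0],[-9.5,0,0],[-14,0,0.2],[-18.5,0,0.3],[-23,0.1,0.5]],"twist":[[0,0,0.1],[0,0,0.2],[0,0,0.3],[0,0,0.4],[0,0,0.46]]}' 20
python3 -c "
from h import *
st();delta(18.7,0,250)"
```

```text
time_s: 2.15
ee_pos: [504.6, 148.4, 270.8]
tcp_rot: [0.623, 0.783, 0.001, 0.0]
contact_force: [0.6, 1.6, 0.5]
grip_width: 85.6
t 2.15 local [-26.1  87.  270.8] phi -0.005 tz [ 0.001  0.    -1.   ] F [0.6 1.6 0.5] M [ 0.03 -0.05 -0.02] w 85.6 q [0.13 0.21 0.01 1.37 0.   1.47]
slide [-8.68  4.52  2.08] twist [ 0.001 -0.    -0.005]
```

```bash

python3 -m crank '{"grip":[100,100,100,100,100],"slide":[[-4.3,2.2,0],[-8.7,4.5,0],[-8.7,4.5,0],[-8.7,4.5,2],[-8.7,4.5,3]],"twist":[[0,0,0],[0,0,0],[0,0,0],[0,0,0],[0,0,0]]}' 20
python3 - <<'E'
from h import *
st();delta(18.7,0,216)
d=shot('wrist','w1.png'); print([ (r['position'],r['confidence'],L(pt(d,*r['position']))) for r in spotter.search_frame('wrist','handle_bar')])
E
```

```text
time_s: 2.65
ee_pos: [567.7, 73.5, 239.5]
tcp_rot: [0.623, 0.782, 0.0, -0.0]
contact_force: [-0.2, -0.7, 0.2]
grip_width: 85.3
t 2.65 local [ 18.1  -0.3 239.5] phi -0.006 tz [-0.     0.001 -1.   ] F [-0.2 -0.7  0.2] M [-0.02  0.01  0.  ] w 85.3 q [-0.02  0.3   0.05  1.32  0.    1.33]
slide [0.03 0.06 2.35] twist [-0.    -0.001 -0.006]
[([259.5, 186.7], 0.83, array([ 20.31786822,  34.45633771, 225.73072299]))]
```

View pics/w1.png

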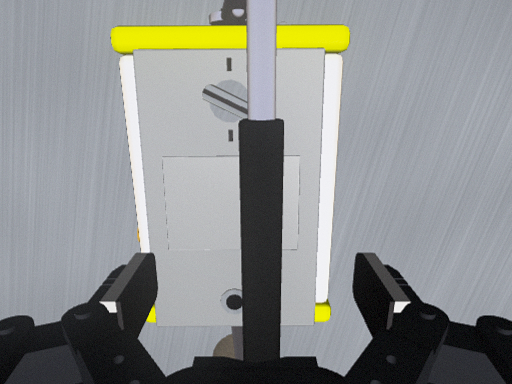

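```bash

python3 -m crank '{"grip":[40,20,15,15,15],"slide":[[0,0,2.4],[0,0,2.4],[0,0,2.4],[0,0,2.4],[0,0,2.4]],"twist":[[0,0,0],[0,0,0],[0,0,0],[0,0,0],[0,0,0]]}' 20
python3 -m crank '{"grip":[15,10,10,10,10],"slide":[[0,0,0],[0,0,0],[0,0,0],[0,0,0],[0,0,0]],"twist":[[0,0,0],[0,0,0],[0,0,0],[0,0,0],[0,0,0]]}' 20
python3 - <<'E'
from h import *
st()
E
```

```text
time_s: 3.25
ee_pos: [567.7, 74.3, 217.0]
tcp_rot: [0.622, 0.783, 0.001, 0.0]
contact_force: [-0.4, 0.9, 4.3]
grip_width: 19.3
time_s: 3.75
ee_pos: [567.7, 74.3, 217.0]
tcp_rot: [0.622, 0.783, 0.001, 0.0]
contact_force: [-0.8, -0.3, -1.8]
grip_width: 19.2
t 3.75 local [ 18.3   0.4 217. ] phi -0.005 tz [ 0.001  0.001 -1.   ] F [-0.8 -0.3 -1.8] M [0.02 0.12 0.05] w 19.2 q [-0.02  0.31  0.01  1.27  0.    1.33]
```

```bash

python3 -m crank '{"grip":[10,10,10,10,10],"slide":[[0,1.3,0.25],[0,2.7,0.67],[0,3.6,1.05],[0,4.5,1.5],[0,5.4,2.0]],"twist":[[0,0,0],[0,0,0],[0,0,0],[0,0,0],[0,0,0]]}' 20
python3 -c "
from h import *
st()
for t in [.65,.75,.85,.95,1.05,1.15,1.25,1.3,1.35]: print(t,132*np.sin(t),85+132*np.cos(t))"
```

```text
time_s: 4.25
ee_pos: [621.0, 86.7, 196.4]
tcp_rot: [0.622, 0.783, 0.0, -0.0]
contact_force: [-3.7, -0.2, 2.8]
grip_width: 19.3
t 4.25 local [ 73.    0.3 196.4] phi -0.004 tz [ 0.     0.001 -1.   ] F [-3.7 -0.2  2.8] M [-0.03  0.84  0.07] w 19.3 q [0.   0.41 0.11 1.27 0.   1.35]
0.65 79.88460555715722 190.08306140847537
0.75 89.9763163230801 181.58293069134436
0.85 99.16901347851864 172.11777525681765
0.95 107.37084663219733 161.78216780923265
1.05 114.49986577841024 150.67937832170796
1.15 120.48484011438877 138.92034219670876
1.25 125.26596975493737 126.62255183617546
1.3 127.18968047506947 120.30984537844553
1.35 128.795483233119 113.90888269628148
```

```bash

python3 -m crank '{"grip":[10,10,10,10,10],"slide":[[0,0.7,0.5],[0,1.7,1.4],[0,2.6,2.3],[0,3.4,3.4],[0,4.15,4.5]],"twist":[[0,0,0],[0,0,0],[0,0,0],[0,0,0],[0,0,0]]}' 40
python3 -c "
from h import *
st()"
```

```text
time_s: 4.75
ee_pos: [661.8, 96.4, 150.3]
tcp_rot: [0.622, 0.783, 0.0, -0.0]
contact_force: [-7.9, -0.7, 6.3]
grip_width: 18.7
t 4.75 local [115.    0.3 150.3] phi -0.004 tz [-0.     0.001 -1.   ] F [-7.9 -0.7  6.3] M [-0.15  2.02  0.05] w 18.7 q [0.02 0.5  0.14 1.21 0.   1.36]
```

```bash

python3 -m crank '{"grip":[10,10,10,10,10],"slide":[[0,0.55,1.15],[0,1.0,2.4],[0,1.2,3.1],[0,1.35,3.8],[0,1.35,3.8]],"twist":[[0,0,0],[0,0,0],[0,0,0],[0,0,0],[0,0,0]]}' 40
python3 -c "
from h import *
st()"
```

```text
time_s: 5.25
ee_pos: [676.1, 99.7, 111.7]
tcp_rot: [0.622, 0.783, 0.001, 0.0]
contact_force: [4.0, 2.5, 1.1]
grip_width: 18.9
t 5.25 local [129.7   0.2 111.7] phi -0.004 tz [ 0.001  0.001 -1.   ] F [4.  2.5 1.1] M [ 0.39 -0.42  0.01] w 18.9 q [0.02 0.54 0.12 1.14 0.   1.37]
```

```bash

python3 -m crank '{"grip":[35,35,35,35,35],"slide":[[0,0,0],[0,0,0],[0,0,0],[0,0,-1],[0,0,-3]],"twist":[[0,0,0],[0,0,0],[0,0,0],[0,0,0],[0,0,0]]}' 20
python3 -m crank '{"grip":[35,35,35,35,35],"slide":[[0,0,-4],[0,0,-8],[0,0,-10],[0,0,-10],[0,0,-10]],"twist":[[0,0,0],[0,0,0],[0,0,0],[0,0,0],[0,0,0]]}' 20
python3 - <<'E'
from h import *
np.set_printoptions(precision=1,suppress=True)
st();delta(0,70,220,1.2)
d=shot('top','t3.png');P=cloud(d)
hsv=cv2.cvtColor(d['pixels'],cv2.COLOR_BGR2HSV)
cv2.imwrite('pics/t3c.png',cv2.resize(d['pixels'][150:275,170:330],None,fx=4.8,fy=4.8,interpolation=cv2.INTER_CUBIC))
E
```

```text
time_s: 5.75
ee_pos: [675.3, 99.5, 141.1]
tcp_rot: [0.622, 0.783, 0.0, -0.001]
contact_force: [0.5, -0.1, 0.8]
grip_width: 29.6
time_s: 6.25
ee_pos: [675.4, 99.3, 241.6]
tcp_rot: [0.622, 0.783, 0.0, -0.0]
contact_force: [0.1, 0.2, -1.2]
grip_width: 30.3
t 6.25 local [128.9   0.  241.6] phi -0.004 tz [-0.  0. -1.] F [ 0.1  0.2 -1.2] M [ 0.  0. -0.] w 30.3 q [0.  0.5 0.4 1.4 0.  1.4]
slide [  6.9 -12.9   2.2] twist [ 0.  -0.  -1.2]
```

View pics/t3c.png

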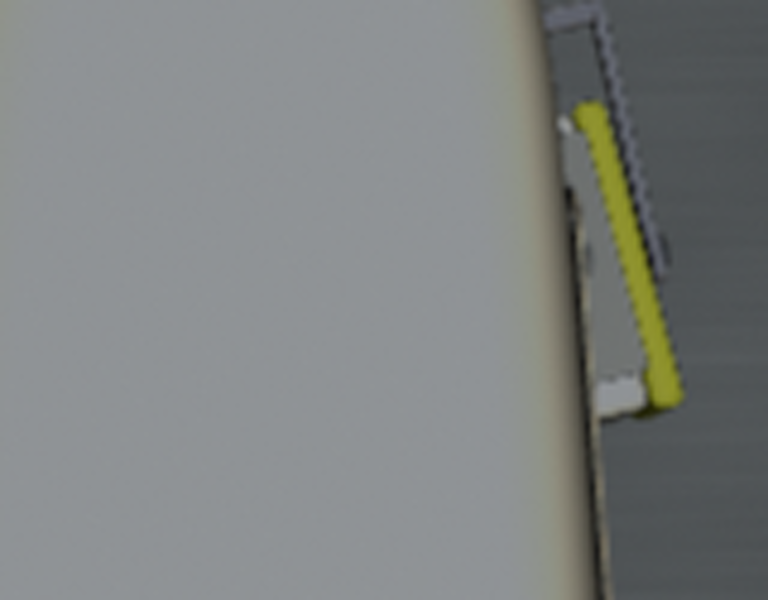

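```bash

python3 -m crank '{"grip":[45,45,45,45,45],"slide":[[0.5,-3,0],[1,-6.5,0],[1.5,-10,0],[1.5,-12.9,0],[1.5,-12.9,0]],"twist":[[0,0,0],[0,0,0],[0,0,0],[0,0,0],[0,0,0]]}' 20
python3 - <<'E'
from h import *
np.set_printoptions(precision=1,suppress=True)
st();delta(0,70,200,1.14)
d=shot('wrist','w2.png');P=cloud(d)
for r in spotter.search_frame('wrist','wing'): print(r,L(pt(d,*r['position'],1)))
for r in spotter.search_frame('wrist','handle_bar'): print(r,L(pt(d,*r['position'],1)))
cv2.imwrite('pics/w2.png',cv2.resize(d['pixels'],None,fx=1.5,fy=1.5))
E
```

```text
time_s: 6.8
ee_pos: [542.6, 84.7, 240.5]
tcp_rot: [0.622, 0.783, -0.001, -0.002]
contact_force: [-0.1, 0.1, -0.8]
grip_width: 38.5
t 6.8 local [ -3.8  16.3 240.5] phi -0.004 tz [-0.  0. -1.] F [-0.1  0.1 -0.8] M [ 0. -0.  0.] w 38.5 q [0.  0.3 0.  1.3 0.  1.3]
slide [5.4 0.4 4.1] twist [-0.  -0.  -1.1]
{'position': [262.3, 126.0], 'confidence': 0.72} [  0.4  69.2 149.4]
{'position': [430.1, 131.4], 'confidence': 0.67} [121.6  62.2 119.6]
```

View pics/w2.png

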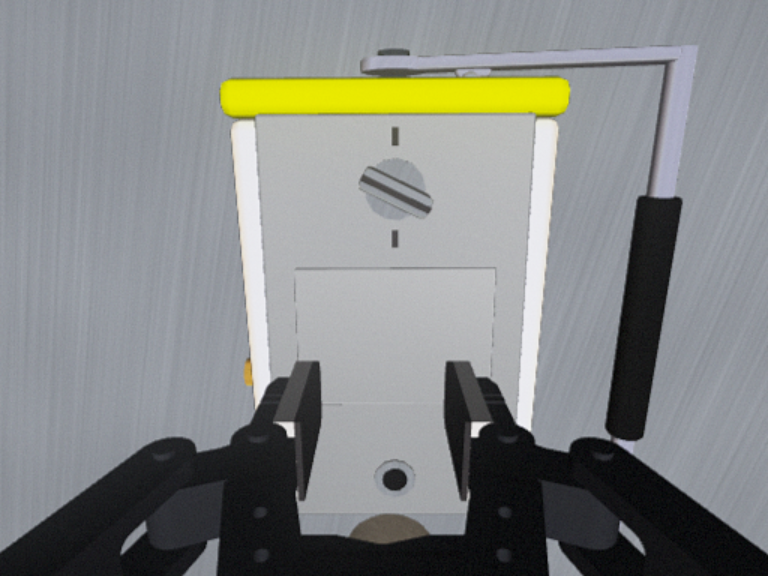

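```bash

python3 -m crank '{"grip":[45,45,45,45,45],"slide":[[1.5,0.1,0],[3,0.2,0],[4.5,0.3,1],[5.4,0.4,2],[5.4,0.4,3]],"twist":[[0,0,-0.14],[0,0,-0.28],[0,0,-0.42],[0,0,-0.56],[0,0,-0.70]]}' 20
python3 -m crank '{"grip":[45,45,45,45,45],"slide":[[0,0,0],[0,0,0],[0,0,0],[0,0,0],[0,0,0]],"twist":[[0,0,-0.14],[0,0,-0.28],[0,0,-0.42],[0,0,-0.47],[0,0,-0.47]]}' 20
python3 - <<'E'
from h import *
st();delta(0.2,69.6,153,1.17)
E
```

```text
time_s: 7.45
ee_pos: [538.9, 139.6, 209.1]
tcp_rot: [0.313, 0.95, 0.0, -0.002]
contact_force: [0.0, -0.9, 0.7]
grip_width: 38.5
time_s: 7.95
ee_pos: [539.8, 139.8, 208.1]
tcp_rot: [0.083, 0.997, 0.0, -0.002]
contact_force: [0.1, 0.0, -1.6]
grip_width: 38.3
t 7.95 local [  6.2  70.6 208.1] phi 1.173 tz [-0.005  0.001 -1.   ] F [ 0.1  0.  -1.6] M [-0.01  0.01 -0.02] w 38.3 q [ 0.1   0.29 -0.04  1.24  0.    0.27]
slide [ 0.48 -0.33  5.51] twist [ 0.    -0.005  0.003]
```

```bash

python3 -m crank '{"grip":[45,45,45,45,45],"slide":[[0.5,-0.3,0],[0.5,-0.3,2],[0.5,-0.3,4],[0.5,-0.3,5],[0.5,-0.3,5]],"twist":[[0,0,0],[0,0,0],[0,0,0],[0,0,0],[0,0,0]]}' 20
python3 - <<'E'
from h import *
st();delta(0.2,69.6,153,1.17)
d=shot('scene','s4.png');cv2.imwrite('pics/s4c.png',cv2.resize(d['pixels'][110:255,190:340],None,fx=5,fy=4,interpolation=cv2.INTER_CUBIC))
E
```

```text
time_s: 8.45
ee_pos: [533.4, 137.6, 156.7]
tcp_rot: [0.083, 0.997, 0.0, -0.004]
contact_force: [0.0, -0.4, -0.4]
grip_width: 38.3
t 8.45 local [ -0.5  69.9 156.7] phi 1.172 tz [-0.008  0.001 -1.   ] F [ 0.  -0.4 -0.4] M [ 0.03  0.   -0.03] w 38.3 q [ 0.1   0.31 -0.15  1.12  0.    0.27]
slide [-0.08 -0.    0.37] twist [-0.    -0.008  0.002]
```

View pics/s4c.png

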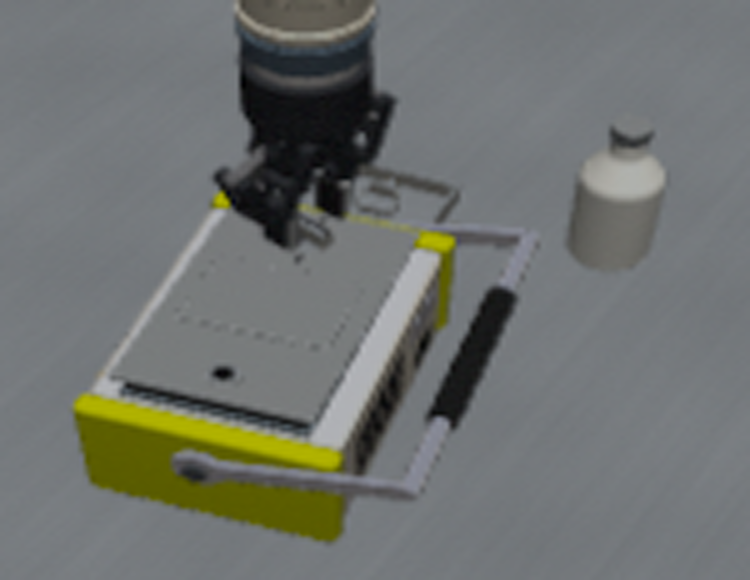

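```bash

python3 -m crank '{"grip":[45,25,5,0,0],"slide":[[0,0,0.2],[0,0,0.2],[0,0,0.2],[0,0,0.2],[0,0,0.2]],"twist":[[0,0.008,0],[0,0.008,0],[0,0.008,0],[0,0.008,0],[0,0.008,0]]}' 40
python3 -m crank '{"grip":[0,0],"slide":[[0,0,0],[0,0,0]],"twist":[[0,0,0],[0,0,0]]}' 40
python3 -c "
from h import *
st()"
```

```text
time_s: 9.0
ee_pos: [534.2, 136.7, 156.6]
tcp_rot: [0.084, 0.996, -0.0, -0.006]
contact_force: [-0.3, -5.1, 3.3]
grip_width: 8.8
time_s: 9.2
ee_pos: [534.2, 136.6, 156.7]
tcp_rot: [0.084, 0.996, -0.0, -0.006]
contact_force: [-0.3, -1.0, -1.9]
grip_width: 8.5
t 9.2 local [ -0.   68.7 156.7] phi 1.171 tz [-0.013  0.    -1.   ] F [-0.3 -1.  -1.9] M [-0.2  -0.05 -0.01] w 8.5 q [ 0.1   0.31 -0.15  1.13  0.    0.26]
```

```bash

python3 -m crank '{"grip":[0,0,0,0,0],"slide":[[0,0,0],[0,0,0],[0,0,0.1],[0,0,0.1],[0,0,0.1]],"twist":[[0,0,0.12],[0,0,0.24],[0,0,0.36],[0,0,0.48],[0,0,0.60]]}' 60
python3 -c "
from h import *
st()"
python3 -m crank '{"grip":[0,0,0,0,0],"slide":[[0,0,0],[0,0,0],[0,0,0.1],[0,0,0.1],[0,0,0.1]],"twist":[[0,0,0.12],[0,0,0.24],[0,0,0.36],[0,0,0.48],[0,0,0.54]]}' 60
python3 -c "
from h import *
st()"
```

```text
time_s: 9.7
ee_pos: [534.7, 137.5, 155.6]
tcp_rot: [0.376, 0.926, -0.001, -0.006]
contact_force: [3.4, 3.6, -5.7]
grip_width: 8.1
t 9.7 local [  0.7  69.5 155.6] phi 0.567 tz [-0.012  0.002 -1.   ] F [ 3.4  3.6 -5.7] M [ 1.12 -0.88  0.11] w 8.1 q [ 0.1   0.31 -0.15  1.12  0.    0.87]
time_s: 10.2
ee_pos: [535.6, 138.1, 154.6]
tcp_rot: [0.611, 0.791, -0.002, -0.005]
contact_force: [5.2, 1.7, -8.0]
grip_width: 7.8
t 10.2 local [  1.7  69.9 154.6] phi 0.023 tz [-0.01   0.003 -1.   ] F [ 5.2  1.7 -8. ] M [ 0.48 -1.2   0.11] w 7.8 q [ 0.1   0.31 -0.15  1.12  0.    1.41]
```

```bash

python3 -m crank '{"grip":[0,0,0,0,0],"slide":[[0,0,0],[0,0,0],[0,0,0],[0,0,0],[0,0,0]],"twist":[[0,0,0.03],[0,0,0.06],[0,0,0.06],[0,0,0.06],[0,0,0.06]]}' 60
python3 -c "
from h import *
st()"
```

```text
time_s: 10.7
ee_pos: [535.6, 138.1, 154.5]
tcp_rot: [0.635, 0.773, -0.002, -0.005]
contact_force: [1.7, 0.9, -5.2]
grip_width: 8.4
t 10.7 local [  1.8  69.9 154.5] phi -0.036 tz [-0.01   0.003 -1.   ] F [ 1.7  0.9 -5.2] M [-0.03 -0.56  0.75] w 8.4 q [ 0.1   0.31 -0.15  1.12  0.    1.47]
```

```bash

python3 -m crank '{"grip":[20,40,40,40,40],"slide":[[0,0,0],[0,0,0],[0,0,0],[0,0,-1],[0,0,-3]],"twist":[[0,0,0],[0,0,0],[0,0,0],[0,0,0],[0,0,0]]}' 20
python3 -c "
from h import *
delta(0,20,240)"
python3 -m crank '{"grip":[40,40,40,40,40],"slide":[[0,0,-3],[0,0,-6],[-2,0,-6],[-5,0,-6],[-5,0,-6]],"twist":[[0,0,0],[0,0,0],[0,0,0],[0,0,0],[0,0,0]]}' 20
python3 - <<'E'
from h import *
st();delta(-40,-82,170)
d=shot('wrist','w5.png')
for n in ['hole_ring','wing','handle_bar']:
  for r in spotter.search_frame('wrist',n): print(n,r,L(pt(d,*r['position'],1)))
cv2.imwrite('pics/w5.png',cv2.resize(d['pixels'],None,fx=1.5,fy=1.5))
E
```

```text
time_s: 11.2
ee_pos: [535.3, 137.9, 184.4]
tcp_rot: [0.635, 0.773, -0.003, -0.006]
contact_force: [-0.0, -1.1, 0.2]
grip_width: 34.4
slide [-4.95 -0.02 -5.58] twist [-0.011 -0.006 -0.036]
time_s: 11.7
ee_pos: [546.4, 86.4, 245.1]
tcp_rot: [0.635, 0.772, -0.003, -0.005]
contact_force: [-0.2, -0.3, 0.1]
grip_width: 34.2
t 11.7 local [  0.4  17.1 245.1] phi -0.038 tz [-0.011  0.002 -1.   ] F [-0.2 -0.3  0.1] M [-0.01 -0.08 -0.02] w 34.2 q [0.   0.27 0.03 1.34 0.   1.38]
slide [-10.09  -3.58   7.5 ] twist [-0.01  -0.005 -0.038]
hole_ring {'position': [266.3, 316.2], 'confidence': 0.86} [  4.18426781 -83.10556438 137.10417328]
handle_bar {'position': [422.0, 130.4], 'confidence': 0.86} [121.15451616  59.86561606 122.80186561]
```

View pics/w5.png

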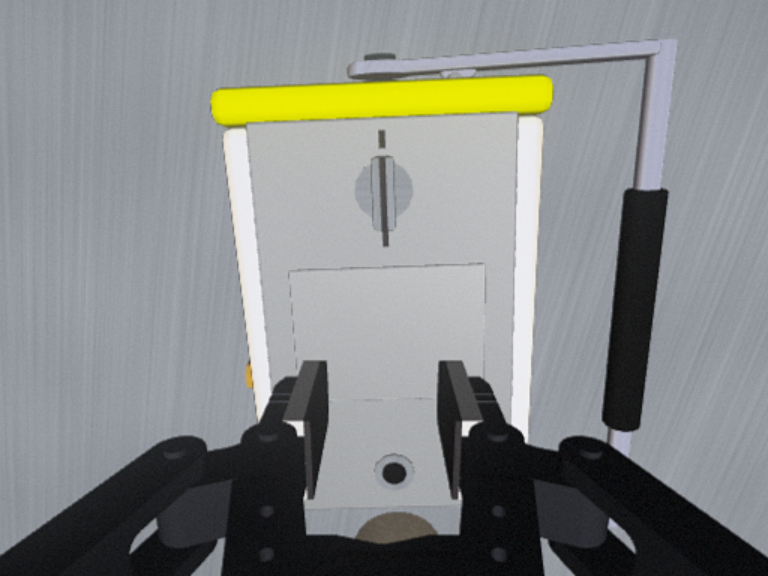

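```bash

python3 -m crank '{"grip":[0,0,0,0,0],"slide":[[-3,-1,0],[-6.5,-2.2,0],[-10,-3.6,0],[-10,-3.6,3],[-10,-3.6,6]],"twist":[[-0.01,-0.005,-0.038],[-0.01,-0.005,-0.038],[-0.01,-0.005,-0.038],[-0.01,-0.005,-0.038],[-0.01,-0.005,-0.038]]}' 60
python3 - <<'E'
from h import *
st();delta(-40,-82,160)
d=shot('wrist','w6.png')
E
```

```text
time_s: 12.4
ee_pos: [529.3, -16.3, 184.5]
tcp_rot: [0.62, 0.784, 0.0, 0.0]
contact_force: [-0.0, -0.0, -0.2]
grip_width: -0.0
t 12.4 local [-39.9 -78.9 184.5] phi 0.001 tz [ 0.001  0.    -1.   ] F [-0.  -0.  -0.2] M [-0.02  0.01 -0.  ] w -0.0 q [-0.19  0.25 -0.16  1.16  0.    1.15]
slide [-0.31 -0.02  2.45] twist [0.001 0.    0.001]
```

View pics/w6.png

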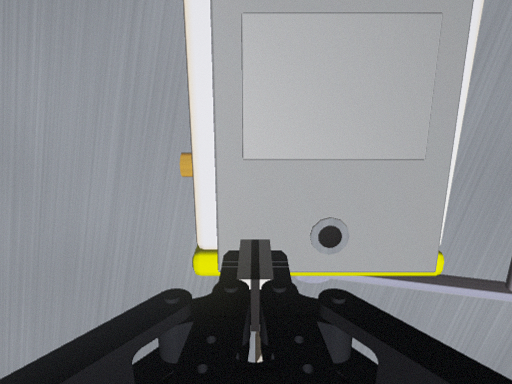

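```bash

python3 -m crank '{"grip":[0,0,0,0,0],"slide":[[-0.2,0,1.5],[-0.2,0,2.5],[-0.2,0,3.0],[-0.2,0,3.4],[-0.2,0,3.4]],"twist":[[0,0,0],[0,0,0],[0,0,0],[0,0,0],[0,0,0]]}' 60
python3 -c "
from h import *
st()"
python3 -m crank '{"grip":[0,0,0,0],"slide":[[0,0,0.2],[0,0,0.35],[0,0,0.5],[0,0,0.5]],"twist":[[0,0,0],[0,0,0],[0,0,0],[0,0,0]]}' 60
python3 -c "
from h import *
st()"
```

```text
time_s: 12.95
ee_pos: [527.4, -17.1, 146.0]
tcp_rot: [0.62, 0.785, -0.001, -0.003]
contact_force: [-2.8, -1.2, 5.1]
grip_width: 0.2
t 12.95 local [-41.9 -79.3 146. ] phi 0.002 tz [-0.006  0.001 -1.   ] F [-2.8 -1.2  5.1] M [-0.22  0.7  -0.01] w 0.2 q [-0.19  0.28 -0.23  1.07  0.    1.15]
time_s: 13.35
ee_pos: [527.7, -17.1, 143.1]
tcp_rot: [0.62, 0.785, -0.001, -0.002]
contact_force: [-5.8, -1.3, 13.9]
grip_width: 0.0
t 13.35 local [-41.7 -79.4 143.1] phi 0.002 tz [-0.004  0.    -1.   ] F [-5.8 -1.3 13.9] M [-0.27  1.31  0.03] w 0.0 q [-0.19  0.28 -0.23  1.06 -0.    1.15]
```

```bash

python3 -m crank '{"grip":[0,0,0,0,0],"slide":[[0,0,0.25],[0,0,0.3],[0,0,0.3],[0,0,0.3],[0,0,0.3]],"twist":[[0,0,0],[0,0,0],[0,0,0],[0,0,0],[0,0,0]]}' 60
python3 - <<'E'
from h import *
st()
d=shot('wrist','w7.png'); P=cloud(d)
for n in ['hole_ring','loose_end']:
  for r in spotter.search_frame('wrist',n): print(n,r,L(pt(d,*r['position'],1)))
from h import L as l
Q=P.reshape(-1,3); c,s=np.cos(YAW),np.sin(YAW); a=Q[:,:2]-C; lx=c*a[:,0]+s*a[:,1]; ly=-s*a[:,0]+c*a[:,1]
for y in (-40,-60,-90,-98,-101): 
  k=(lx>20)&(lx<55)&(abs(ly-y)<2); print(y,k.sum(),np.nanmedian(Q[k,2]))
d=shot('top','t7.png');cv2.imwrite('pics/t7c.png',cv2.resize(d['pixels'][150:275,170:330],None,fx=4.8,fy=4.8))
d=shot('scene','s7.png');cv2.imwrite('pics/s7c.png',cv2.resize(d['pixels'][110:255,190:340],None,fx=5,fy=4,interpolation=cv2.INTER_CUBIC))
st()
E
```

```text
time_s: 13.85
ee_pos: [527.8, -17.1, 142.7]
tcp_rot: [0.62, 0.785, -0.001, -0.0]
contact_force: [-8.9, -1.2, 18.7]
grip_width: 0.1
t 13.85 local [-41.5 -79.4 142.7] phi 0.002 tz [-0.002 -0.001 -1.   ] F [-8.9 -1.2 18.7] M [-0.25  1.74  0.05] w 0.1 q [-0.19  0.28 -0.23  1.06 -0.    1.15]
hole_ring {'position': [350.2, 263.6], 'confidence': 0.92} [  2.22348608 -81.9272985  127.3810149 ]
loose_end {'position': [362.1, 135.7], 'confidence': 0.86} [  2.28769348 -23.12657974 126.98696102]
-40 676 125.84724918451293
-60 655 125.35953713077697
-90 545 125.45060996406045
-98 530 125.40452016481167
-101 520 125.38197233236525
t 14.1 local [-41.5 -79.4 142.7] phi 0.002 tz [-0.002 -0.001 -1.   ] F [-7.1 -1.5 18.6] M [-0.28  1.78  0.02] w 0.2 q [-0.19  0.28 -0.23  1.06 -0.    1.15]
```

View pics/w7.png

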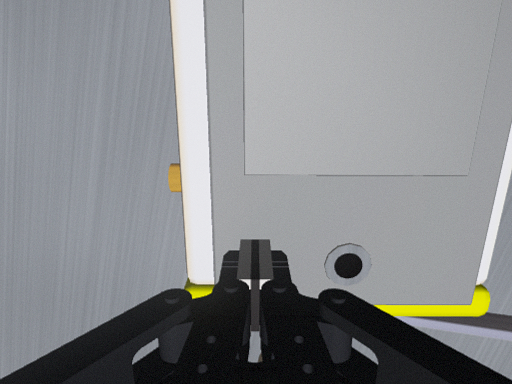

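View pics/s7c.png

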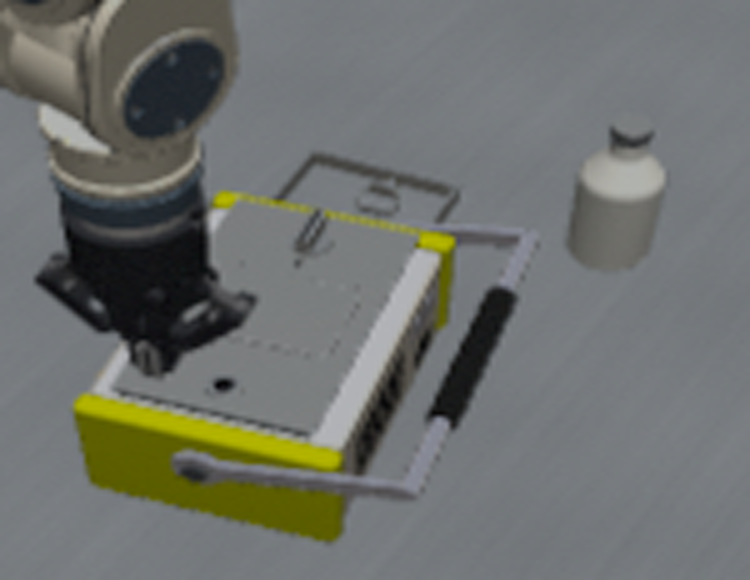

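The cover reads 125.4 mm up along its loose edge, so it lies flush. The push is 18.6 N and steady, and the fingers are clear of the ring. The wing lies along the marks, the handle is back, and the tray and bottle stand where they were.

```bash
python3 -c "
from h import *
print(manip.hand_in()); st()"
```

```text
the job is handed in; nothing more can be done
None
the job is handed in; nothing more can be done
```

The job is handed in. The handle is back in its rear detent, the fastener is locked, and the closed fingers are holding the cover's loose end flush. The simulator gave no verdict, so everything below is from my own measurements.

- **Handle:** I gripped the crossbar and swung it back along its arc. After release, its grip's top measured about 120–123 mm above the bench, which fits the bar seated at the stop (axis at 114 mm). I had no direct reading of the joint angle.
- **Fastener:** I turned the wing clockwise until the torque rose from 0.1 to 0.75 N m at the hard stop. The wrist picture then showed the slot in line with both marks.
- **Cover:** The fingers press about 41 mm in front of the hole's centre. The last reading was a steady 18.6 N, and the depth image put the loose edge 125.4 mm above the bench (flush is 125). The fingers looked clear of the steel ring.
- **Bystanders:** The arm never went near them. In the last scene picture the tray and bottle look unmoved; I did not re-measure them or the label roll.

**Disagreements:** The network placed the "loose_end" point on the middle of the cover, about 80 mm from the real edge, so I ignored it and used the depth image. The last reading also shows a sideways force of about 7 N that I did not remove; it held steady. My attempt to read the state after handing in was refused, so nothing was checked after that.

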